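Sort the printer-kit pile into its trays

TASK

The parts of a printer kit have been left in a pile on the bench. Take the pile apart from the top down, one part at a time, and set each part down gently, flat inside the tray made for it and the same way up as it is now: first the knob in the round tray, then the motor in the small square tray, then the fan in the large square tray, and last the power supply in the long tray. Let go of everything and leave the screwdriver and the glue jar where they are.

Things in the scene. Friction and masses are not known exactly. Their poses are not given: they have to be found in the camera images.
- knob: Black round hand knob, 30 mm diameter (33 mm over its ribs), 24 mm high, 30 g, on top of the pile. Slipped loosely over the motor's shaft (bore 11 mm, 19 mm deep, open below), so it must be lifted straight up at least 17 mm before moving sideways. Origin: centre of its underside; z up along its axis.
- motor: Stepper motor, a 42 x 42 mm square block 34 mm high with silvery end caps and dark middle, about 0.24 kg; a 5 mm thick steel shaft stands 16 mm up from the centre of its top. It stands on the fan under the knob. Origin: centre of its underside; z up along the shaft, x and y square to its sides.
- fan: Square black cooling fan, 60 x 60 mm, 25 mm high, about 90 g, lying flat on the power supply under the motor. Origin: centre of its underside; z up, x and y square to its sides.
- supply: Power supply, an oblong silvery metal box with vent slots, 64 mm (its x) by 104 mm (its y), 26 mm high, about 0.3 kg, the bottom of the pile, lying on the bench. Origin: centre of its underside; z up.
- round_tray: Kit tray of cardboard with a plywood rim, fixed to the bench. Origin: centre of its underside; z up. Floor 3 mm thick, rim top 7 mm above the bench, rim 5 mm wide. Round, 54 mm inside diameter, 64 mm outside: for the knob.
- small_square_tray: Kit tray of cardboard with a plywood rim, fixed to the bench. Origin: centre of its underside; z up. Floor 3 mm thick, rim top 7 mm above the bench, rim 5 mm wide. 58 x 58 mm inside, 68 x 68 mm outside, x and y square to its sides: for the motor.
- large_square_tray: Kit tray of cardboard with a plywood rim, fixed to the bench. Origin: centre of its underside; z up. Floor 3 mm thick, rim top 7 mm above the bench, rim 5 mm wide. 76 x 76 mm inside, 86 x 86 mm outside, x and y square to its sides, with a thin dark circle (52 mm) printed on its floor: for the fan.
- long_tray: Kit tray of cardboard with a plywood rim, fixed to the bench. Origin: centre of its underside; z up. Floor 3 mm thick, rim top 7 mm above the bench, rim 5 mm wide. 80 mm (its x) by 120 mm (its y) inside, 90 x 130 mm outside: for the power supply.
- screwdriver: Screwdriver 180 mm long with a grey handle, lying loose near the far edge of the bench; a bystander, to be left where it is.
- glue_jar: Small loose glue jar, 44 mm diameter, 60 mm high, standing to the robot's right; a bystander. Origin: centre of its underside. Besides these, a filament spool (200 mm across, 60 mm high) lies fixed at the far left and an open screw box (50 x 70 x 22 mm) near the robot, right of the middle.

How it is judged (in metres and radians):
On the way, in this order (a step that is already met when the one before it is completed fails the run):
1. the knob lies flat in the round tray, let go (horizontal distance between knob and round_tray below 0.017 m and z of knob in the frame of round_tray below 0.006 m and angle between knob's own z axis and vertical below 0.08 rad and contact force between knob and the fingers below 0.2 N), for 0.2 s.
2. the motor stands in the small square tray, let go (horizontal distance between motor and small_square_tray below 0.014 m and z of motor in the frame of small_square_tray below 0.006 m and angle between motor's own z axis and vertical below 0.08 rad and contact force between motor and the fingers below 0.2 N), for 0.2 s.
3. the fan lies flat in the large square tray, let go (horizontal distance between fan and large_square_tray below 0.014 m and z of fan in the frame of large_square_tray below 0.006 m and angle between fan's own z axis and vertical below 0.08 rad and contact force between fan and the fingers below 0.2 N), for 0.2 s.
4. the power supply lies flat in the long tray, let go (horizontal distance between supply and long_tray below 0.014 m and z of supply in the frame of long_tray below 0.006 m and angle between supply's own z axis and vertical below 0.08 rad and contact force between supply and the fingers below 0.2 N), for 0.2 s.
At the end, for the whole second after the job is handed in: Knob in the round tray (centres within 17 mm), motor in the small square tray, fan in the large square tray and power supply in the long tray (centres within 14 mm): each on its tray's floor (underside less than 3 mm above it), upright within 0.08 rad, let go and at rest (all of step 1 and all of step 2 and all of step 3 and all of step 4 and linear speed of each of knob, motor, fan, supply below 0.02 m/s and angular speed of each of knob, motor, fan, supply below 0.2 rad/s); the robot touches nothing.
It fails at once if the screwdriver is moved by more than 20 mm (distance of screwdriver from where it was at the start of the episode above 0.02 m).
It fails at once if the glue jar is moved by more than 20 mm (distance of glue_jar from where it was at the start of the episode above 0.02 m).
It fails at once if a part is dropped or slammed into its tray (over 60 N) (contact force between knob and round_tray above 60 N or contact force between motor and small_square_tray above 60 N or contact force between fan and large_square_tray above 60 N or contact force between supply and long_tray above 60 N).
It also fails if it takes over 120 s, if anything falls off the work surface, if the arm or the gripper's body presses on something with over 40 N, if the wrist force passes 120 N, or if a joint passes its speed limit or range.

ROBOT

A 7-joint arm with a two-finger parallel gripper is mounted at the origin on the work surface. World frame = base frame: x ahead of the robot, y to its left, z up, the work surface at z = 0. Lengths are in mm, angles in degrees, forces in N, time in s.
With the tool pointing down it reaches from about 400 to 750 mm from the base axis. Payload 19.5 kg.
Tool frame: the origin (TCP) lies at the very end of the fingers, on their centre line; the grasp point (between the pads) lies 19 mm behind it (grasp_offset is the distance from the TCP to the grasp point, in mm); z points along the fingers, y is the line along which they close (so a half turn about z gives the same grasp; the last joint's range is limited). The gripper opens to 85 mm and grips with 20 to 120 N. Pads are 22 mm wide; open, the fingers measure 114 mm over their backs; the gripper's body (76 mm by 85 mm) begins 54 mm behind the grasp point. The pads swing forward as they close: fully open they stand 13 mm farther back than shut.
Start: joints at [-68.509, 40.479, -1.581, 85.061, 1.261, 54.483, -4.326], TCP at [232.766, 525.752, 231.268] pointing down, gripper open.
Joint ranges: [-155.06, 155.06], [-18.47, 123.98], [-90, 86.84], [0, 140.48], [-83.41, 263.41], [0, 116], [-161.91, 161.91]. Speed limits (degrees/s): [108.29, 108.29, 147.25, 147.25, 172.46, 172.46, 172.46].

INTERFACE

Orientations are given as a 3x3 rotation matrix whose columns are the frame's x, y, z axes.
In Python, from station import * gives the robot as it stands. The module is installed in compiled form; this text tells all that it offers.
- The arm moves only by the shell command python3 -m inch 'ROWS' [FORCE]. ROWS is JSON, a list of rows, each a list of 5 numbers: the closure in counts, from 0 (fully open) to 255 (shut), then the shift along the tool's x, y, z in m, then the turn about the tool's z in rad. In form: [[grip, tx, ty, tz, roll], ...]. A call has 1 to 12 rows; each row shifts and turns the commanded pose from where the row before left it, along the tool's axes as they then stand; what a row does not reach is not made up. A row lasts 1/8 s, in which the tool goes at most 62.5 mm and 10.7 degrees, less where a joint would pass 70% of its speed; a pose out of reach is approached as far as the arm can. A call is refused whole if a number of a shift passes 0.0625 or a number of a turn 0.188, either way. A call with a gripper value outside its range is refused whole. The fingers move at their own pace and stop on an object; FORCE is the grip in N (left out, the last holds). Time passes only in rows, so rows that do not move let the fingers close. It gives the time, the measured TCP pose, the force, the opening and the grip force at its end, in the units of the state.
- observe(): the state, without advancing time (a new reading comes with each control period).
- snapshot(name): name is "scene" or "top"; returns the picture (480x640x3 uint8, red, green, blue); there is no depth.
- camera_params(name): a dict with "mtx" (3x3 intrinsics, pixels), "R" (3x3) and "t" (3): a world point X has camera coordinates R X + t. Camera axes: x right, y down, z forward; pixel columns grow to the right and rows downward; lengths in mm; the calibration is good to about 2 mm. A picture is of the moment at which its call begins. camera_params takes no time and is no camera call.
- finish_job(): hands the job in; it is judged then, once.
Trained networks look in the newest picture that a camera, given by its name, has taken for a name from the list of things; names that differ only in an ending like _2 or _b are one class to them, and where a whole thing is asked for, a point or a joint stands for the part that bears it (a point fixed in the world has none). Each returns a list of dicts, best first, with "conf" (0 to 1); they miss things now and then, are a little off and sometimes report something else, mostly with a low value. They report only what shows in the picture. A call takes as long as a camera call.
- outline_of(name, camera): "pixels" (480x640 bool, what is visible of it).
- place_of(name, camera): "at" ([x, y, z] in mm, in world coordinates, good to about 4 mm: a listed point, or the origin of a listed thing).
The state is a dict: "time_s": time; "joint_pos": joint angles; "dq": joint speeds; "effort": joint torques, N m; "tool_pos": TCP position; "ee_rot": TCP orientation; "contact_force": force on the tool from outside, world axes, zero at the start; "torque": the same for the moment, N m; "opening": finger opening in mm; "grasp_force": force on a finger pad.
Only numpy, scipy, OpenCV 4.12 (cv2) and the standard library are available. Lean on these libraries where they do the work, as an engineer would, in place of code of your own. Each camera call takes 0.05 s, during which the arm holds its last target. There are 200 camera calls.

## Working session

There is one attempt and no reset: what is moved stays moved. The work goes in short steps, Python scripts to look and compute and a shell command to move; the robot and the scene stay as the last step left them, time stands still between calls to the robot, and variables do not carry over. Pictures are saved under pics/ and viewed, at most 14 in all, crops included, and the job is handed in when it is done.

```bash
mkdir -p pics; python3 - <<'E'
from station import *
import cv2,numpy as np
np.set_printoptions(precision=4,suppress=True)
for c in("scene","top"):
    im=snapshot(c); cv2.imwrite(f"pics/{c}0.png",im[:,:,::-1])
    p=camera_params(c); print(c,p)
for n in "knob motor fan supply round_tray small_square_tray large_square_tray long_tray screwdriver glue_jar".split():
    for c in("top","scene"):
        r=place_of(n,c); print(n,c,[(np.round(q["at"],1),round(q["conf"],2)) for q in r[:2]])
s=observe(); print(s)
E
```

```text
scene {'mtx': array([[435.5974,   0.    , 322.8213],
       [  0.    , 435.5974, 238.0681],
       [  0.    ,   0.    ,   1.    ]]), 'R': array([[ 0.413 ,  0.9107,  0.003 ],
       [ 0.6425, -0.289 , -0.7097],
       [-0.6455,  0.295 , -0.7045]]), 't': array([-211.9132, -367.3188, 1305.626 ])}
top {'mtx': array([[499.7326,   0.    , 327.2113],
       [  0.    , 499.7326, 230.7298],
       [  0.    ,   0.    ,   1.    ]]), 'R': array([[-0.0225, -0.9997,  0.0025],
       [-0.9805,  0.0216, -0.1952],
       [ 0.1951, -0.0069, -0.9808]]), 't': array([ -32.5764,  641.8719, 1108.4125])}
knob top [(array([643.9, 122.9,  84.7]), 0.75), (array([ 514.3, -295.1,   -6. ]), 0.7)]
knob scene [(array([646.1, 112.8,  90.5]), 0.53)]
motor top [(array([644.5, 115.1,  48.2]), 0.61)]
motor scene [(array([644.8, 115.7,  53. ]), 0.97), (array([511.7, 287.2,  -2.9]), 0.28)]
fan top [(array([647.5, 111.2,  25.2]), 0.71)]
fan scene [(array([650.1, 111.1,  29. ]), 0.71)]
supply top [(array([648. , 108.6,  -3.1]), 0.75), (array([642.6, 120.4,  83.4]), 0.66)]
supply scene [(array([648.5, 103.8,   1.2]), 0.87)]

[... 723 characters left out ...]
ray([ 664. , -422.7,   -4.3]), 0.81)]
glue_jar scene [(array([ 668.9, -422.8,    1.5]), 0.91)]
{'time_s': 1.1, 'joint_pos': array([-68.5078,  40.4801,  -1.58  ,  85.0614,   1.2587,  54.4833,
        -4.325 ]), 'dq': array([-0.0243, -0.1929, -0.0107,  0.0405, -0.0121,  0.0345, -0.0918]), 'effort': array([  0.0019, -88.2991,   1.2345, -23.6374,   0.017 ,   0.0021,
         0.0001]), 'tool_pos': array([232.7737, 525.7417, 231.2615]), 'ee_rot': array([[-0.9144,  0.4049, -0.0001],
       [ 0.4049,  0.9144, -0.0001],
       [ 0.    , -0.0001, -1.    ]]), 'contact_force': array([0.0646, 0.409 , 0.298 ]), 'torque': array([ 0.0185, -0.0331,  0.0269]), 'grasp_force': 0.0, 'opening': 85.45069254090106}
```

View pics/top0.png

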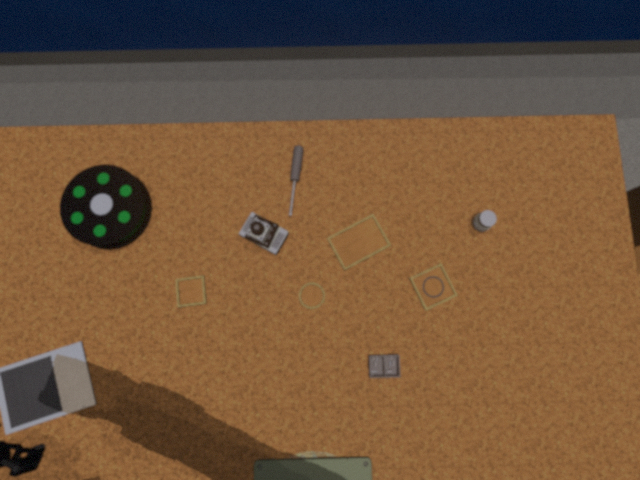

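View pics/scene0.png

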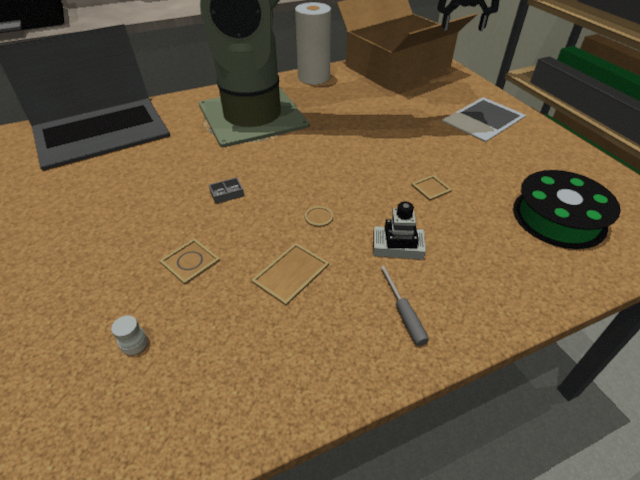

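```bash
python3 - <<'E'
import cv2
a=cv2.imread("pics/top0.png")
p=a[150:280,200:350]; cv2.imwrite("pics/pile.png",cv2.resize(p,None,fx=4.5,fy=4.5,interpolation=cv2.INTER_CUBIC))
E
```

```text
(no output)
```

The top view shows the pile at about (264,232), the round tray at (312,296), the small tray at (190,291), the large tray at (434,286) and the long tray at (360,241). The screwdriver lies at (295,180), just beyond the pile. Next I need the orientations.

View pics/pile.png

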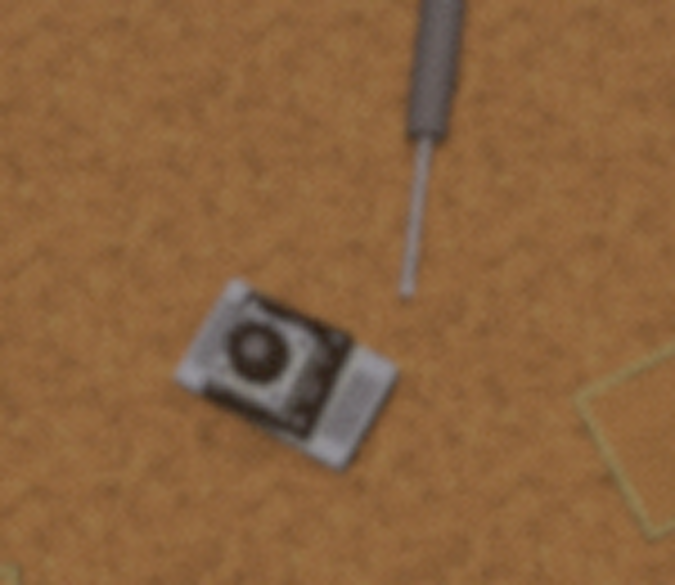

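```bash
cat > h.py <<'E'
from station import *
import cv2,numpy as np
np.set_printoptions(precision=2,suppress=True)
def w(px,z,cam="top"):
    p=camera_params(cam); K,R,t=p["mtx"],p["R"],p["t"]; px=np.atleast_2d(px).astype(float)
    d=(np.linalg.inv(K)@np.c_[px,np.ones(len(px))].T).T@R; c=-R.T@t
    return c+d*((z-c[2])/d[:,2])[:,None]
def rect(name,cam,z):
    r=outline_of(name,cam)
    if not r: return None
    m=r[0]["pixels"]; yx=np.argwhere(m); P=w(yx[:,::-1],z,cam)[:,:2].astype(np.float32)
    (c,s,a)=cv2.minAreaRect(P); return r[0]["conf"],m.sum(),np.array(c),np.array(s),a
E
python3 - <<'E'
from h import *
for n,z in [("round_tray",7),("small_square_tray",7),("large_square_tray",7),("long_tray",7),("motor",86),("fan",51),("supply",26)]:
    for c in("top","scene"):
        print(n,c,rect(n,c,z))
E
```

```text
round_tray top None
round_tray scene (0.73, np.int64(492), array([499.48,  -4.56]), array([61.05, 67.09]), 65.79045104980469)
small_square_tray top (0.64, np.int64(821), array([512.97, 283.37]), array([68.66, 69.5 ]), 5.825811386108398)
small_square_tray scene (0.8, np.int64(546), array([516.97, 282.61]), array([72.54, 72.18]), 5.584373474121094)
large_square_tray top (0.69, np.int64(1241), array([ 510.79, -300.21]), array([84.79, 86.36]), 24.575565338134766)
large_square_tray scene (0.58, np.int64(1496), array([ 516.27, -297.81]), array([93.95, 90.08]), 23.57404899597168)
long_tray top (0.62, np.int64(1899), array([ 623.97, -123.58]), array([ 91.78, 131.15]), 25.693098068237305)
long_tray scene (0.92, np.int64(2387), array([ 630.18, -122.89]), array([ 93.15, 133.71]), 26.377840042114258)
motor top (0.58, np.int64(183), array([641.98, 109.42]), array([45.87, 44.4 ]), 62.110591888427734)
motor scene (0.68, np.int64(467), array([664.95, 101.47]), array([46.7 , 75.65]), 57.06282043457031)
fan top (0.78, np.int64(294), array([646.78, 108.01]), array([64.73, 62.35]), 64.71387481689453)
fan scene (0.7, np.int64(488), array([662.82, 103.65]), array([63.17, 74.98]), 61.320556640625)
supply top (0.9, np.int64(482), array([646.78, 106.66]), array([108.58,  66.13]), 61.10655975341797)
supply scene (0.61, np.int64(1419), array([ 535.29, -298.02]), array([89.75, 84.14]), 23.20303726196289)
```

The crop shows the knob top at about (257,228) in full-image pixels. The supply corners are near (252,212), (289,232), (276,254) and (239,234), and the screwdriver tip is near (290,215). I'll work out metric poses and the tool errors from these.

```bash
python3 - <<'E'
from h import *
f=lambda x,y:np.array([200+x/4.5,150+y/4.5])-0.4
print("knob",w(f(257,350),109))
print("sdtip",w(f(406,297),8), w(f(428,135),12))
s=w([f(240,280),f(400,372),f(342,472),f(175,380)],26)
print("supply",s.mean(0),s, [np.degrees(np.arctan2(*(a-b)[1::-1])) for a,b in((s[0],s[1]),(s[3],s[2]),(s[0],s[3]))])
k=w([f(235,310),f(352,340),f(308,437)],51); print("fan corners",k)
print("knob scene top ctr",w([405,208],109,"scene"))
for n,z in [("knob",109)]:
    for c in("top","scene"): print(rect(n,c,z if c=="top" else 97))
x=s.mean(0)[:2]; a=np.radians(-29); d=w(f(406,297),8)[0,:2]-x
print("tip in supply frame",d@[np.cos(a),np.sin(a)],d@[-np.sin(a),np.cos(a)])
E
```

```text
knob [[643.09 112.14 109.  ]]
sdtip [[692.14  44.31   8.  ]] [[783.27  31.08  12.  ]]
supply [646.02 106.21  26.  ] [[699.38 132.89  26.  ]
 [646.68  46.61  26.  ]
 [593.06  77.9   26.  ]
 [644.96 167.42  26.  ]] [np.float64(58.58054758651193), np.float64(59.898905628693065), np.float64(-32.38878795048748)]
fan corners [[677.08 131.81  51.  ]
 [659.5   70.    51.  ]
 [608.15  93.18  51.  ]]
knob scene top ctr [[651.67 111.02 109.  ]]
(0.45, np.int64(159), array([641.92, 110.84]), array([31.93, 29.4 ]), 62.07102584838867)
(0.69, np.int64(275), array([646.68, 114.7 ]), array([31.68, 55.98]), 51.50179672241211)
tip in supply frame 70.34975491277983 -31.7786080773093
```

```bash
cat >> h.py <<'E'
def err(x,y,z,yaw):
    "remaining tool-axis shift (mm) and roll (rad) to TCP x,y,z with closing line at yaw deg; shift expressed before the roll"
    s=observe(); R=s["ee_rot"]; d=R.T@(np.array([x,y,z])-s["tool_pos"]); a=np.degrees(np.arctan2(R[1,1],R[0,1]))
    print("t",s["time_s"],"pos",s["tool_pos"],"yaw",round(a,2),"d",d,"roll",round(float(np.radians((a-yaw+90)%180-90)),3),"F",s["contact_force"],"open",round(s["opening"],1),"gf",round(s["grasp_force"],1),"q7",s["joint_pos"][6])
E
python3 -m inch '[[0,-0.045,-0.0175,0,0],[0,-0.045,-0.0175,0,0],[0,-0.045,-0.0175,0,0],[0,-0.045,-0.0175,0,0],[0,-0.045,-0.0175,0,0],[0,-0.045,-0.0175,0,0],[0,-0.045,-0.0175,0,0],[0,-0.045,-0.0175,0,0],[0,-0.045,-0.0175,0,0],[0,-0.045,-0.0175,0,0],[0,-0.045,-0.0175,0,0],[100,0,0,0,0.07]]' 40
python3 -c "
from h import *
err(644,112,160,62)"
```

```text
time_s: 3.4
tool_pos: [609.2, 145.7, 230.7]
ee_rot: [[-0.881, 0.473, 0.0], [0.473, 0.881, -0.002], [-0.001, -0.001, -1.0]]
contact_force: [-0.3, 1.2, -0.6]
opening: 69.2
grasp_force: 0.0
t 3.4 pos [609.19 145.68 230.68] yaw 61.77 d [-46.54 -13.12  70.74] roll -0.004 F [-0.27  1.24 -0.57] open 69.2 gf 0.0 q7 42.22845645778267
```

```bash
python3 -m inch '[[100,-0.0235,-0.0065,0,0],[100,-0.023,-0.0065,0,0],[100,0,0,0.035,0],[100,0,0,0.035,0],[100,0,0,0,0],[100,0,0,0,0]]'
python3 -c "
from h import *
err(644,112,91,62)
for c in('scene','top'):
    im=snapshot(c); y,x=((90,320) if c=='scene' else (150,180))
    cv2.imwrite('pics/k_'+c+'.png',cv2.resize(im[y:y+150,x:x+180,::-1],None,fx=4,fy=4,interpolation=cv2.INTER_CUBIC))"
```

```text
time_s: 4.15
tool_pos: [643.0, 116.2, 162.8]
ee_rot: [[-0.884, 0.468, 0.002], [0.468, 0.884, 0.0], [-0.001, 0.001, -1.0]]
contact_force: [-1.1, 0.3, 0.8]
opening: 51.8
grasp_force: 0.0
t 4.15 pos [643.02 116.23 162.76] yaw 62.11 d [-2.75 -3.34 71.76] roll 0.002 F [-1.12  0.3   0.79] open 51.8 gf 0.0 q7 45.465107590507564
```

View pics/k_scene.png

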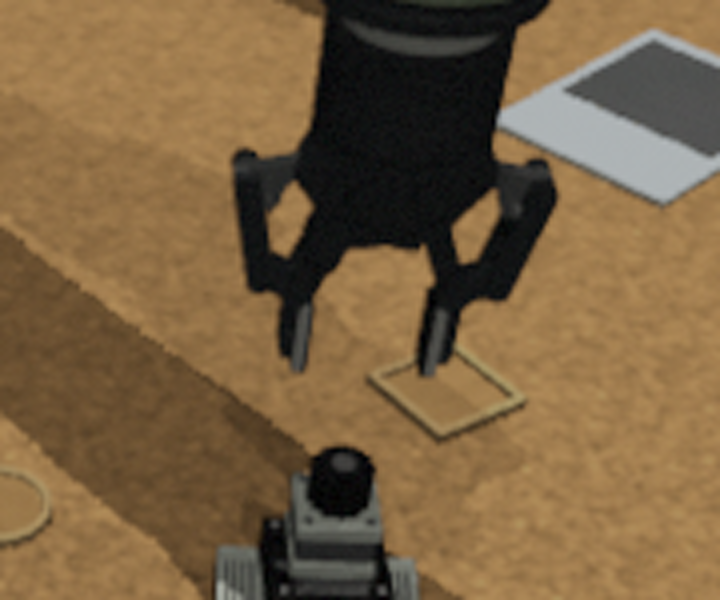

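The fingers stand open above the pile, with tips at about (394,182) and (427,184) in full-image pixels and the knob top at (406,205). I'll check how well they line up.

```bash
python3 -c "
from h import *
for z in(163,167,171): print(w([410.5,183],z,'scene'))
print(w([405.75,205.5],109,'scene'))
s=observe();print(s['tool_pos'])"
```

```text
[[645.71 118.11 163.  ]]
[[649.9  114.76 167.  ]]
[[654.09 111.41 171.  ]]
[[645.93 116.31 109.  ]]
[643.06 116.24 162.86]
```

```bash
python3 -m inch '[[100,-0.0025,-0.0015,0.03,0],[100,0,0,0.02,0],[100,0,0,0.012,0],[100,0,0,0.0095,0],[100,0,0,0,0],[200,0,0,0,0],[200,0,0,0,0],[200,0,0,0,0],[200,0,0,0,0],[200,0,0,0,0]]' 40
python3 -c "
from h import *
err(644.5,113.5,91,62)"
```

```text
time_s: 5.5
tool_pos: [644.4, 113.7, 90.7]
ee_rot: [[-0.884, 0.468, 0.001], [0.468, 0.884, 0.0], [-0.001, 0.001, -1.0]]
contact_force: [-0.7, -0.1, 4.8]
opening: 29.0
grasp_force: 39.3
t 5.5 pos [644.37 113.67  90.71] yaw 62.1 d [-0.2  -0.09 -0.29] roll 0.002 F [-0.68 -0.13  4.75] open 29.0 gf 39.3 q7 45.13795446635828
```

```bash
python3 -m inch '[[200,0,0,-0.01,0],[200,0,0,-0.015,0],[200,0,0,-0.02,0],[200,0,0,-0.01,0],[200,0.015,-0.0344,0,0],[200,0.015,-0.0344,0,0],[200,0.015,-0.0344,0,0],[200,0.015,-0.0344,0,0],[200,0.015,-0.0344,0,0],[200,0,0,0.03,0],[200,0,0,0.03,0],[200,0,0,0,0]]'
python3 -c "
from h import *
err(497,-3.5,9.3,62)
for c in ('top','scene'):
    im=snapshot(c)
    print(c,[(q['at'],q['conf']) for q in place_of('knob',c)[:1]],[(q['at'],q['conf']) for q in place_of('motor',c)[:1]])
"
```

```text
time_s: 7.0
tool_pos: [496.6, -3.3, 84.0]
ee_rot: [[-0.884, 0.468, -0.003], [0.468, 0.884, -0.0], [0.002, -0.001, -1.0]]
contact_force: [-0.3, -0.6, -0.1]
opening: 28.4
grasp_force: 39.6
t 7.0 pos [496.56  -3.32  83.97] yaw 62.12 d [-0.63  0.16 74.66] roll 0.002 F [-0.26 -0.57 -0.1 ] open 28.4 gf 39.6 q7 50.37287586327639
top [] [([644.5, 115.8, 47.3], 0.8)]
scene [([494.1, -3.7, 80.6], 0.75)] [([646.6, 112.7, 55.2], 0.77)]
```

```bash
python3 -m inch '[[200,0,0,0.03,0],[200,0,0,0.025,0],[200,0,0,0.01,0],[200,0,0,0.005,0],[200,0,0,0.002,0],[200,0,0,0.002,0],[200,0,0,0,0],[200,0,0,0,0]]'
```

```text
time_s: 8.3
tool_pos: [497.3, -3.4, 11.0]
ee_rot: [[-0.884, 0.468, 0.0], [0.468, 0.884, -0.0], [-0.0, 0.0, -1.0]]
contact_force: [-0.4, 0.2, -0.4]
opening: 28.3
grasp_force: 39.6
```

```bash
python3 -m inch '[[200,0,0,0.001,0],[200,0,0,0.0006,0],[200,0,0,0.0005,0],[200,0,0,0,0],[200,0,0,0,0]]'
```

```text
time_s: 8.93
tool_pos: [497.2, -3.3, 8.7]
ee_rot: [[-0.884, 0.468, -0.0], [0.468, 0.884, -0.0], [0.0, -0.0, -1.0]]
contact_force: [0.1, 0.4, -0.3]
opening: 28.0
grasp_force: 39.6
```

```bash
python3 -m inch '[[200,0,0,0.0006,0],[200,0,0,0,0],[200,0,0,0,0]]'; python3 -m inch '[[200,0,0,0.0006,0],[200,0,0,0,0],[200,0,0,0,0]]'
```

```text
time_s: 9.3
tool_pos: [497.3, -3.4, 8.6]
ee_rot: [[-0.884, 0.468, 0.0], [0.468, 0.884, -0.0], [-0.0, 0.0, -1.0]]
contact_force: [-3.0, -0.0, 14.1]
opening: 28.5
grasp_force: 41.0
time_s: 9.68
tool_pos: [497.2, -3.4, 8.5]
ee_rot: [[-0.884, 0.468, 0.0], [0.468, 0.884, -0.0], [-0.001, 0.0, -1.0]]
contact_force: [-5.5, 1.0, 28.3]
opening: 28.5
grasp_force: 42.3
```

Contact. I'll back off slightly, release, and lift.

```bash
python3 -m inch '[[200,0,0,-0.0008,0],[130,0,0,0,0],[130,0,0,0,0],[100,0,0,0,0],[100,0,0,-0.015,0],[100,0,0,-0.04,0],[100,0,0,-0.05,0],[100,0,0,-0.03,0],[100,0,0,0,0]]'
python3 -c "
from h import *
err(644.5,113.5,140,62)
for c in ('top','scene'):
    im=snapshot(c); 
    print(c,[[(n,q['at'],q['conf']) for q in place_of(n,c)[:1]] for n in('knob','motor')], rect('motor',c,85))
    if c=='scene': cv2.imwrite('pics/s1.png',im[130:330,200:500,::-1].repeat(2,0).repeat(2,1))
"
```

```text
time_s: 10.8
tool_pos: [498.0, -3.4, 146.0]
ee_rot: [[-0.884, 0.468, 0.004], [0.468, 0.884, -0.0], [-0.003, 0.002, -1.0]]
contact_force: [-0.3, 0.2, -0.9]
opening: 52.4
grasp_force: 0.0
t 10.8 pos [497.99  -3.43 145.96] yaw 62.1 d [-74.73 171.89   6.53] roll 0.002 F [-0.29  0.18 -0.89] open 52.4 gf 0.0 q7 51.105697744628294
top [[], [('motor', [512.6, -295.9, -1.2], 0.65)]] (0.79, np.int64(386), array([642.68, 110.4 ]), array([47.6 , 44.53]), 62.110504150390625)
scene [[('knob', [496.8, -4.1, 7.5], 0.7)], [('motor', [649.0, 113.5, 51.4], 0.87)]] (0.96, np.int64(561), array([660.91, 103.47]), array([44.2 , 78.17]), 57.15439987182617)
```

View pics/s1.png

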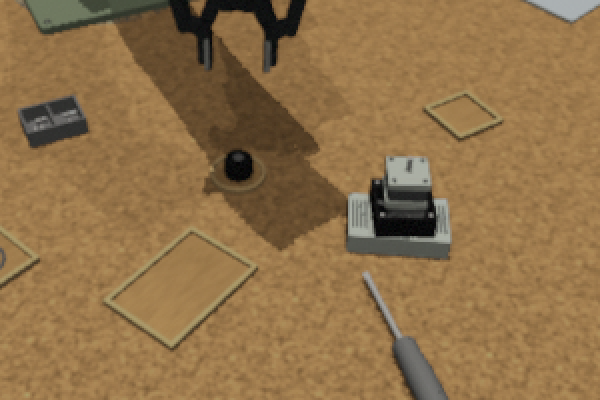

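```bash
python3 -m inch '[[50,-0.015,0.0344,0,0],[50,-0.015,0.0344,0,0],[50,-0.015,0.0344,0,0],[50,-0.015,0.0344,0,0],[50,-0.015,0.0344,0,0],[50,0,0,0.02,0],[50,0,0,0,0]]'
python3 -c "
from h import *
err(644.3,112.8,57,62)
snapshot('scene'); snapshot('top')
print(rect('motor','top',85))"
```

```text
time_s: 12.08
tool_pos: [643.1, 113.4, 121.7]
ee_rot: [[-0.884, 0.468, -0.003], [0.468, 0.884, -0.001], [0.002, -0.002, -1.0]]
contact_force: [-0.3, -0.3, 0.4]
opening: 68.4
grasp_force: 0.0
t 12.075 pos [643.08 113.43 121.7 ] yaw 62.12 d [-1.52  0.16 64.7 ] roll 0.002 F [-0.32 -0.34  0.36] open 68.4 gf 0.0 q7 45.286621077913
None
```

```bash
python3 -m inch '[[50,-0.0015,0,0.03,0],[50,0,0,0.02,0],[50,0,0,0.01,0],[50,0,0,0.0045,0],[50,0,0,0,0],[200,0,0,0,0],[200,0,0,0,0],[200,0,0,0,0],[200,0,0,0,0],[200,0,0,0,0]]' 60
python3 -c "
from h import *
err(644.3,112.8,57,62)"
```

```text
time_s: 13.48
tool_pos: [645.8, 113.0, 59.7]
ee_rot: [[-0.884, 0.468, 0.001], [0.468, 0.884, 0.0], [-0.001, 0.001, -1.0]]
contact_force: [-0.7, 1.1, 6.5]
opening: 41.0
grasp_force: 61.7
t 13.475 pos [645.76 113.02  59.69] yaw 62.11 d [ 1.19 -0.88  2.69] roll 0.002 F [-0.69  1.12  6.46] open 41.0 gf 61.7 q7 44.88962130617354
```

```bash
python3 -m inch '[[200,0,0,-0.008,0],[200,0,0,-0.015,0],[200,0,0,-0.02,-0.146],[200,0,0,-0.01,-0.146],[200,0,0,0,-0.146],[200,0,0,0,-0.148],[200,0.019,0.0307,0,0],[200,0.019,0.0307,0,0],[200,0.019,0.0307,0,0],[200,0.019,0.0307,0,0],[200,0.019,0.0307,0,0],[200,0.019,0.0307,0,0]]'
python3 -m inch '[[200,0,0,0.02,0],[200,0,0,0.02,0],[200,0,0,0,0]]'
python3 -c "
from h import *
err(514,285,11.7,95.7)
for c in ('top','scene'):
    im=snapshot(c)
    print(c,[[(n,q['at'],q['conf']) for q in place_of(n,c)[:1]] for n in('motor','small_square_tray')])
    if c=='scene': cv2.imwrite('pics/m1.png',im[80:230,350:530,::-1].repeat(4,0).repeat(4,1))
"
```

```text
time_s: 14.98
tool_pos: [513.1, 285.8, 112.8]
ee_rot: [[-0.995, -0.099, 0.001], [-0.099, 0.995, 0.0], [-0.001, 0.0, -1.0]]
contact_force: [0.8, 0.8, -2.1]
opening: 41.1
grasp_force: 61.2
time_s: 15.35
tool_pos: [513.4, 284.7, 71.7]
ee_rot: [[-0.995, -0.099, -0.001], [-0.099, 0.995, -0.001], [0.001, -0.001, -1.0]]
contact_force: [0.2, -0.3, -2.4]
opening: 41.1
grasp_force: 61.1
t 15.35 pos [513.35 284.66  71.67] yaw 95.69 d [-0.74  0.33 59.97] roll -0.0 F [ 0.23 -0.27 -2.36] open 41.1 gf 61.1 q7 51.13493020303308
top [[('motor', [510.1, 281.0, 61.2], 0.56)], [('small_square_tray', [514.7, 286.9, -2.0], 0.72)]]
scene [[('motor', [514.1, 287.3, 69.9], 0.79)], [('small_square_tray', [510.9, 287.6, 0.2], 0.64)]]
```

View pics/m1.png

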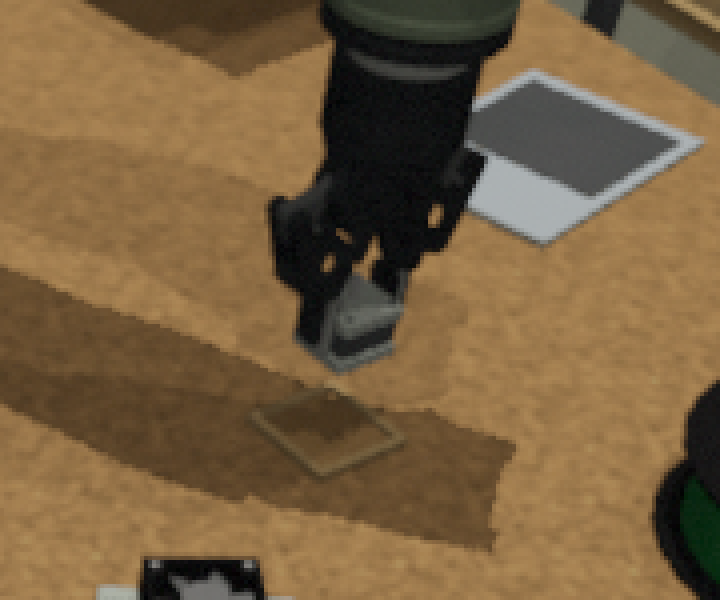

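The motor hangs level over the small tray, with its lower corner at crop (340,370) and the tray at (327,430). Lowering it now.

```bash
python3 -m inch '[[200,0,0,0.025,0],[200,0,0,0.02,0],[200,0,0,0.009,0],[200,0,0,0.003,0],[200,0,0,0,0],[200,0,0,0,0]]'; python3 -m inch '[[200,0,0,0.001,0],[200,0,0,0.0007,0],[200,0,0,0,0],[200,0,0,0,0]]'
```

```text
time_s: 16.4
tool_pos: [513.9, 285.0, 15.4]
ee_rot: [[-0.995, -0.099, 0.001], [-0.099, 0.995, 0.0], [-0.001, 0.0, -1.0]]
contact_force: [-0.2, -0.0, -2.0]
opening: 40.9
grasp_force: 61.3
time_s: 16.9
tool_pos: [513.6, 284.9, 13.1]
ee_rot: [[-0.995, -0.099, -0.0], [-0.099, 0.995, -0.0], [0.0, -0.0, -1.0]]
contact_force: [0.3, -0.9, -3.2]
opening: 41.0
grasp_force: 61.3
```

```bash
python3 -m inch '[[200,0,0,0.0009,0],[200,0,0,0,0],[200,0,0,0,0]]';python3 -m inch '[[200,0,0,0.0006,0],[200,0,0,0,0],[200,0,0,0,0]]'; 
```

```text
time_s: 17.27
tool_pos: [513.6, 284.9, 12.2]
ee_rot: [[-0.995, -0.099, -0.0], [-0.099, 0.995, -0.0], [0.0, -0.0, -1.0]]
contact_force: [0.5, -1.0, -2.5]
opening: 41.3
grasp_force: 61.3
time_s: 17.65
tool_pos: [513.7, 284.9, 11.7]
ee_rot: [[-0.995, -0.099, 0.0], [-0.099, 0.995, -0.0], [-0.0, -0.0, -1.0]]
contact_force: [-0.9, -1.8, 2.0]
opening: 41.1
grasp_force: 61.6
```

```bash
python3 -m inch '[[110,0,0,0,0],[85,0,0,0,0],[70,0,0,0,0],[70,0,0,-0.02,0],[70,0,0,-0.05,0],[70,0,0,-0.05,0],[0,0,0,0,0]]'
python3 -c "
from h import *
for c in ('top','scene'):
    im=snapshot(c)
    print(c,[[(n,q['at'],q['conf']) for q in place_of(n,c)[:1]] for n in('motor','fan','supply')],rect('fan',c,51),rect('supply',c,26))
    if c=='scene': cv2.imwrite('pics/m2.png',im[80:280,340:540,::-1].repeat(3,0).repeat(3,1))
    else: cv2.imwrite('pics/m2t.png',im[195:265,225:305,::-1].repeat(8,0).repeat(8,1))
err(646,112,100,63)
"
```

```text
time_s: 18.52
tool_pos: [514.9, 285.7, 136.3]
ee_rot: [[-0.995, -0.099, 0.005], [-0.099, 0.995, 0.003], [-0.006, 0.003, -1.0]]
contact_force: [0.3, 0.1, -0.8]
opening: 77.9
grasp_force: 0.0
top [[('motor', [511.9, 283.3, 0.7], 0.55)], [('fan', [648.3, 107.3, 24.9], 0.55)], [('supply', [648.1, 108.9, -1.7], 0.74)]] (0.76, np.int64(684), array([647.22, 107.91]), array([64.2 , 62.62]), 65.87565612792969) (0.81, np.int64(414), array([646.05, 106.68]), array([106.88,  62.96]), 59.86346435546875)
scene [[('motor', [513.1, 287.3, 7.1], 0.91)], [('fan', [651.1, 111.5, 27.0], 0.98)], []] (0.6, np.int64(884), array([660.88, 104.46]), array([64.45, 80.5 ]), 65.79536437988281) (0.69, np.int64(842), array([660.55, 103.22]), array([104.49,  85.7 ]), 60.68687057495117)
t 19.125 pos [513.54 284.85 131.4 ] yaw 95.68 d [-114.71 -185.11   31.39] roll 0.57 F [-0.91 -0.25 -0.07] open 85.8 gf 0.0 q7 52.25869523779534
```

View pics/m2.png

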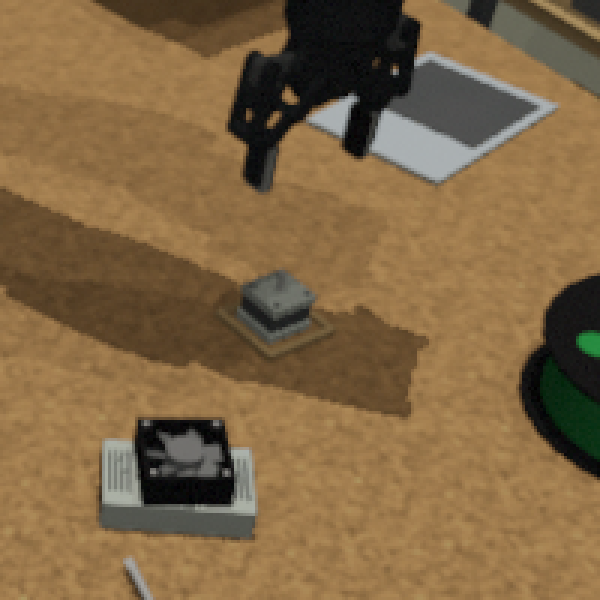

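View pics/m2t.png

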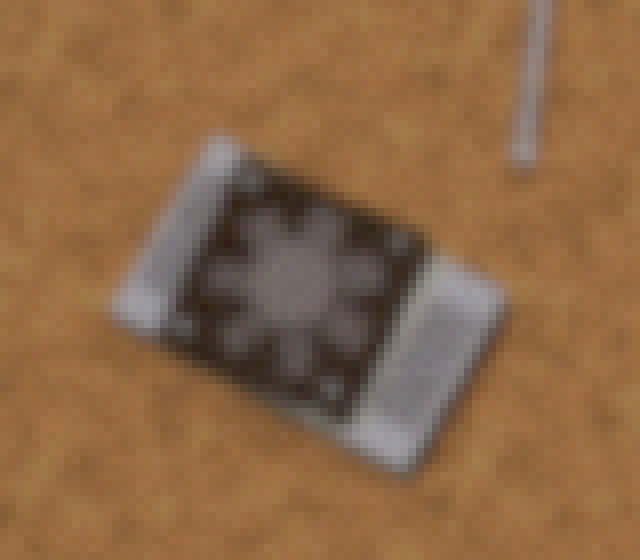

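The motor stands in the small tray. The fan is centred near (263,230) in the top image, at about 66°.

```bash
python3 -m inch '[[0,0,0,0,0.174],[0,0,0,0,0.174],[0,0,0,0,0.174],[0,-0.0325,-0.0174,0,0],[0,-0.0325,-0.0174,0,0],[0,-0.0325,-0.0174,0,0],[0,-0.0325,-0.0174,0,0],[0,-0.0325,-0.0174,0,0],[0,-0.0325,-0.0174,0,0],[0,0,0,0.03,0],[0,0,0,0,0],[0,0,0,0,0]]' 60
python3 -c "
from h import *
print(w([262.75-.4,230.25-.4],51))
im=snapshot('scene'); cv2.imwrite('pics/f1.png',im[120:270,320:520,::-1].repeat(4,0).repeat(4,1))
err(648.5,109.5,31,65.8)
"
```

```text
time_s: 20.62
tool_pos: [648.8, 110.3, 102.5]
ee_rot: [[-0.912, 0.41, 0.001], [0.41, 0.912, 0.0], [-0.0, 0.001, -1.0]]
contact_force: [0.7, -0.4, 0.6]
opening: 85.4
grasp_force: 0.0
[[648.94 106.69  51.  ]]
t 20.675 pos [648.89 110.25 102.77] yaw 65.81 d [ 0.12 -0.9  71.77] roll 0.0 F [ 0.23 -0.14 -0.49] open 85.4 gf 0.0 q7 48.62781769223424
```

View pics/f1.png

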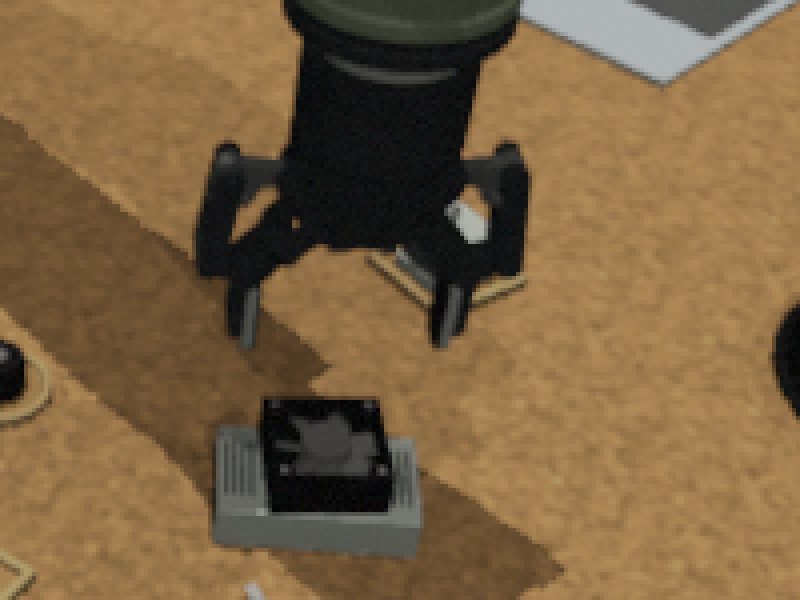

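The fingers straddle the fan, with tips at crop (245,345) and (440,345) and the fan centre at (325,437). Descending and gripping.

```bash
python3 -m inch '[[0,0,-0.002,0.03,0],[0,0,0,0.025,0],[0,0,0,0.012,0],[0,0,0,0.0045,0],[0,0,0,0,0],[120,0,0,0,0],[200,0,0,0,0],[200,0,0,0,0],[200,0,0,0,0],[200,0,0,0,0]]' 40
python3 -c "
from h import *
err(648.5,109.5,31,65.8)"
```

```text
time_s: 21.92
tool_pos: [648.2, 108.0, 31.0]
ee_rot: [[-0.912, 0.41, 0.001], [0.41, 0.912, 0.0], [-0.001, 0.001, -1.0]]
contact_force: [-1.2, 0.3, 7.4]
opening: 59.2
grasp_force: 43.2
t 21.925 pos [648.16 108.01  31.03] yaw 65.77 d [0.31 1.5  0.03] roll -0.0 F [-1.25  0.32  7.38] open 59.2 gf 43.2 q7 48.15494745172034
```

```bash
python3 -m inch '[[200,0,0,-0.008,0],[200,0,0,-0.017,0],[200,0,0,-0.02,0.18],[200,0,0,-0.015,0.18],[200,0,0,0,0.18],[200,0,0,0,0.18],[200,0,0,0,0]]'
python3 -m inch '[[200,-0.0347,-0.0325,0,0],[200,-0.0347,-0.0325,0,0],[200,-0.0347,-0.0325,0,0],[200,-0.0347,-0.0325,0,0],[200,-0.0347,-0.0325,0,0],[200,-0.0347,-0.0325,0,0],[200,-0.0347,-0.0325,0,0],[200,-0.0347,-0.0325,0,0],[200,-0.0347,-0.0325,0,0],[200,0,0,0.03,0],[200,0,0,0,0],[200,0,0,0,0]]'
python3 -c "
from h import *
err(512,-297.5,8,24.5)
for c in ('top','scene'):
    im=snapshot(c)
    print(c,[[(n,q['at'],q['conf']) for q in place_of(n,c)[:1]] for n in('fan','large_square_tray')])
    if c=='scene': cv2.imwrite('pics/f2.png',im[170:320,100:280,::-1].repeat(4,0).repeat(4,1))
"
```

```text
time_s: 22.8
tool_pos: [648.0, 108.2, 91.1]
ee_rot: [[-0.416, 0.909, 0.001], [0.909, 0.416, 0.0], [-0.0, 0.001, -1.0]]
contact_force: [-0.0, -0.0, -0.6]
opening: 58.9
grasp_force: 43.6
time_s: 24.3
tool_pos: [511.9, -297.3, 61.2]
ee_rot: [[-0.418, 0.909, 0.001], [0.909, 0.418, -0.0], [-0.001, 0.001, -1.0]]
contact_force: [-0.1, 0.4, -1.0]
opening: 59.3
grasp_force: 43.6
t 24.3 pos [ 511.94 -297.25   61.21] yaw 24.69 d [-0.22 -0.09 53.21] roll 0.003 F [-0.09  0.36 -0.99] open 59.3 gf 43.6 q7 50.38279218171456
top [[('fan', [509.3, -302.4, 55.3], 0.84)], [('large_square_tray', [514.7, -295.7, -1.8], 0.59)]]
scene [[('fan', [513.9, -297.7, 57.2], 0.71)], [('large_square_tray', [509.9, -295.9, 0.6], 0.92)]]
```

View pics/f2.png

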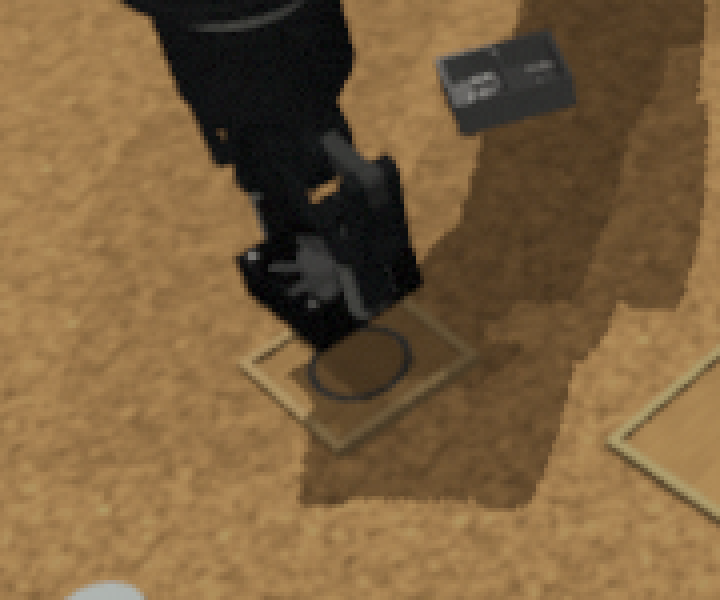

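The fan hangs square above the large tray, with its lower corner at crop (325,345) and the printed circle at (360,362). Lowering it.

```bash
python3 -m inch '[[200,0,0,0.022,0],[200,0,0,0.018,0],[200,0,0,0.008,0],[200,0,0,0.003,0],[200,0,0,0,0],[200,0,0,0,0]]'; python3 -m inch '[[200,0,0,0.001,0],[200,0,0,0.0005,0],[200,0,0,0,0],[200,0,0,0,0]]'
```

```text
time_s: 25.35
tool_pos: [511.5, -297.8, 9.6]
ee_rot: [[-0.415, 0.91, 0.001], [0.91, 0.415, -0.0], [-0.001, 0.0, -1.0]]
contact_force: [0.6, 0.5, -0.1]
opening: 59.0
grasp_force: 43.6
time_s: 25.85
tool_pos: [511.4, -297.7, 8.0]
ee_rot: [[-0.415, 0.91, 0.0], [0.91, 0.415, -0.0], [-0.0, 0.0, -1.0]]
contact_force: [-2.0, -0.0, 6.1]
opening: 58.8
grasp_force: 44.3
```

```bash
python3 -m inch '[[80,0,0,0,0],[50,0,0,0,0],[30,0,0,0,0],[20,0,0,-0.02,0],[0,0,0,-0.05,0.157],[0,0,0,-0.04,0.157],[0,0,0,0,0.157],[0,0,0,0,0.157],[0,0,0,0,0.157],[0,0,0,0,0.157],[0,0,0,0,0]]'
python3 -c "
from h import *
for c in ('top','scene'):
    im=snapshot(c)
    print(c,[[(n,q['at'],q['conf']) for q in place_of(n,c)[:1]] for n in('fan','supply')],rect('supply',c,26))
    if c=='scene': cv2.imwrite('pics/f3.png',im[150:350,100:450,::-1].repeat(2,0).repeat(2,1))
err(647,107,120,-29.5)
"
```

```text
time_s: 27.22
tool_pos: [511.5, -297.4, 118.7]
ee_rot: [[0.491, 0.871, 0.001], [0.871, -0.491, -0.0], [0.0, 0.001, -1.0]]
contact_force: [-0.4, -0.2, 0.2]
opening: 85.3
grasp_force: 0.0
top [[('fan', [624.8, -124.0, -3.7], 0.72)], [('supply', [651.4, 110.6, -1.2], 0.95)]] (0.86, np.int64(1162), array([645.91, 106.16]), array([108.15,  66.22]), 60.38934326171875)
scene [[('fan', [510.6, -297.1, 7.6], 0.82)], [('supply', [650.8, 106.5, 2.2], 0.95)]] (0.85, np.int64(1505), array([659.39, 103.73]), array([104.61,  88.71]), 60.23874282836914)
t 27.625 pos [ 511.24 -297.77  117.71] yaw -29.41 d [419.27 -80.5   -2.3 ] roll 0.002 F [0.29 0.45 0.54] open 85.1 gf 0.0 q7 12.56002224558779
```

View pics/f3.png

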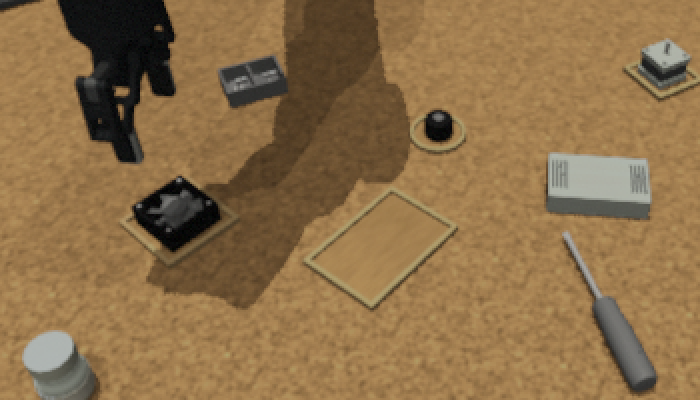

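The fan sits in the large tray and the supply is clear. Moving over it.

```bash
python3 -m inch '[[0,0.0466,-0.009,0,0.005],[0,0.0466,-0.009,0,0],[0,0.0466,-0.009,0,0],[0,0.0466,-0.009,0,0],[0,0.0466,-0.009,0,0],[0,0.0466,-0.009,0,0],[0,0.0466,-0.009,0,0],[0,0.0466,-0.009,0,0],[0,0.0466,-0.009,0,0],[0,0,0,0.03,0],[0,0,0,0,0],[0,0,0,0,0]]' 80
python3 -c "
from h import *
err(647.5,107.5,7,-29.7)
for c in ('top','scene'):
    im=snapshot(c)
    if c=='scene': cv2.imwrite('pics/p1.png',im[120:270,320:520,::-1].repeat(4,0).repeat(4,1))
"
```

```text
time_s: 29.12
tool_pos: [649.1, 106.0, 88.6]
ee_rot: [[0.497, 0.868, 0.001], [0.868, -0.497, -0.0], [0.0, 0.001, -1.0]]
contact_force: [0.1, -1.6, 0.3]
opening: 85.8
grasp_force: 0.0
t 29.125 pos [649.09 105.95  88.61] yaw -29.78 d [ 0.55 -2.21 81.6 ] roll -0.001 F [ 0.12 -1.58  0.29] open 85.8 gf 0.0 q7 -23.949029281308746
```

View pics/p1.png

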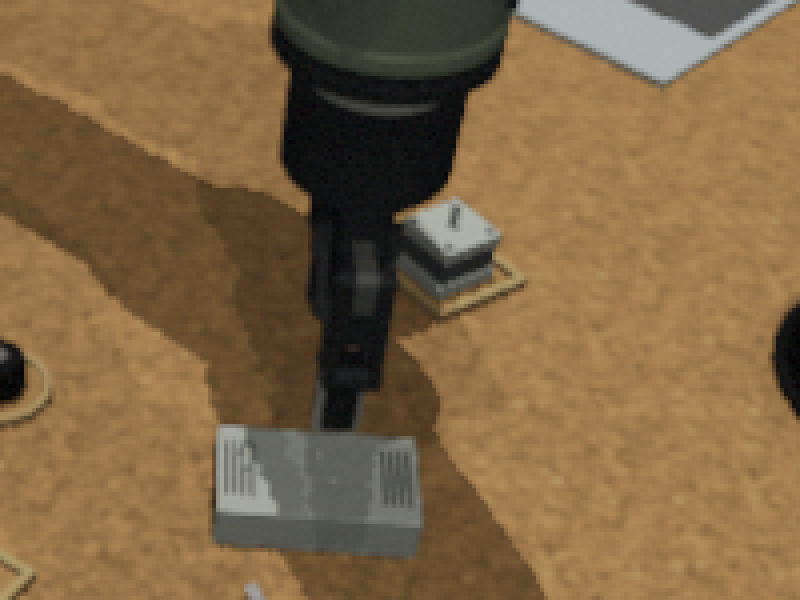

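The gripper is centred over the supply, with the near finger at crop (340,425) and the box centre at (318,475). Shifting 2 mm and descending.

```bash
python3 -m inch '[[0,0.0005,-0.002,0.03,0],[0,0,0,0.025,0],[0,0,0,0.01,0],[0,0,0,0.005,0],[0,0,0,0.005,0],[0,0,0,0.005,0],[0,0,0,0,0]]'
python3 -m inch '[[0,0,0,0.001,0],[0,0,0,0,0],[120,0,0,0,0],[200,0,0,0,0],[200,0,0,0,0],[200,0,0,0,0],[200,0,0,0,0]]' 80
python3 -c "
from h import *
err(647.5,107.5,7,-29.7)"
```

```text
time_s: 30.1
tool_pos: [647.2, 108.2, 7.5]
ee_rot: [[0.496, 0.868, -0.0], [0.868, -0.496, -0.0], [-0.0, -0.0, -1.0]]
contact_force: [0.5, 0.0, 1.0]
opening: 85.8
grasp_force: 0.0
time_s: 30.98
tool_pos: [647.5, 108.1, 7.3]
ee_rot: [[0.496, 0.868, 0.001], [0.868, -0.496, -0.0], [0.0, 0.001, -1.0]]
contact_force: [-2.4, -0.2, 10.2]
opening: 62.0
grasp_force: 88.7
t 30.975 pos [647.51 108.13   7.34] yaw -29.74 d [-0.55  0.31  0.34] roll -0.001 F [-2.4  -0.23 10.23] open 62.0 gf 88.7 q7 -22.442532405220938
```

```bash
python3 -m inch '[[200,0,0,-0.006,0],[200,0,0,-0.014,0],[200,0,0,-0.025,-0.1617],[200,0,0,-0.015,-0.1617],[200,0,0,0,-0.1617],[200,0,0,0,-0.1617],[200,0,0,0,-0.1617],[200,0,0,0,-0.1617],[200,0,0,0,0]]'
python3 -m inch '[[200,-0.033,-0.02,0,0],[200,-0.033,-0.02,0,0],[200,-0.033,-0.02,0,0],[200,-0.033,-0.02,0,0],[200,-0.033,-0.02,0,0],[200,-0.033,-0.02,0,0],[200,0,0,0.02,0],[200,0,0,0,0],[200,0,0,0,0]]'
python3 -c "
from h import *
err(626,-122.5,10.3,25.9)
for c in ('top','scene'):
    im=snapshot(c)
    print(c,[[(n,q['at'],q['conf']) for q in place_of(n,c)[:1]] for n in('supply','long_tray')])
    if c=='scene': cv2.imwrite('pics/p2.png',im[180:330,200:400,::-1].repeat(4,0).repeat(4,1))
"
```

```text
time_s: 32.1
tool_pos: [647.4, 107.9, 67.3]
ee_rot: [[-0.435, 0.9, 0.0], [0.9, 0.435, -0.0], [-0.0, 0.0, -1.0]]
contact_force: [-0.3, 0.1, -2.2]
opening: 61.7
grasp_force: 87.7
time_s: 33.22
tool_pos: [625.9, -121.3, 47.0]
ee_rot: [[-0.436, 0.9, 0.0], [0.9, 0.436, 0.0], [0.0, 0.0, -1.0]]
contact_force: [0.1, -0.1, -1.9]
opening: 61.6
grasp_force: 88.0
t 33.225 pos [ 625.93 -121.29   47.03] yaw 25.84 d [-1.12 -0.47 36.73] roll -0.001 F [ 0.08 -0.11 -1.91] open 61.6 gf 88.0 q7 36.36526725401181
top [[], []]
scene [[('supply', [623.1, -120.7, 42.2], 0.9)], [('long_tray', [628.4, -121.8, -1.5], 0.96)]]
```

View pics/p2.png

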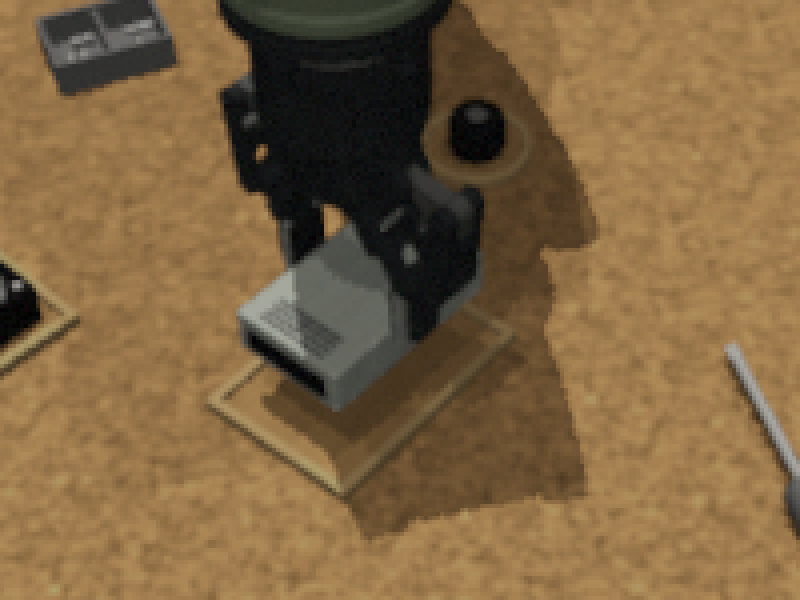

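The supply hangs parallel to the long tray. Its near lower corner is at crop (335,410) and the tray's outer corner at (340,495). I'll check the centring from these corners.

```bash
python3 -c "
from h import *
o=np.array([200,180])-.4
a=w(np.array([[335,410],[238,345]])/4+o,39.7,'scene'); b=w(np.array([[341,493],[208,404]])/4+o,5,'scene')
R=observe()['ee_rot']; print(a,b,(b-a)@R[:,:2])"
```

```text
[[ 672.8  -151.99   39.7 ]
 [ 616.68 -179.85   39.7 ]] [[ 692.8  -158.84    5.  ]
 [ 616.36 -198.65    5.  ]] [[-14.87  15.01]
 [-16.77  -8.49]]
```

```bash
python3 -m inch '[[200,-0.002,0.0015,0.012,0],[200,0,0,0.013,0],[200,0,0,0.006,0],[200,0,0,0.003,0],[200,0,0,0,0],[200,0,0,0,0]]'; python3 -m inch '[[200,0,0,0.001,0],[200,0,0,0.0008,0],[200,0,0,0,0],[200,0,0,0,0]]'
```

```text
time_s: 34.28
tool_pos: [628.0, -123.6, 12.9]
ee_rot: [[-0.436, 0.9, 0.0], [0.9, 0.436, -0.0], [-0.0, 0.0, -1.0]]
contact_force: [0.2, -0.0, -2.3]
opening: 61.7
grasp_force: 88.1
time_s: 34.78
tool_pos: [627.8, -123.5, 10.8]
ee_rot: [[-0.436, 0.9, -0.0], [0.9, 0.436, -0.0], [-0.0, -0.0, -1.0]]
contact_force: [-0.7, 0.5, -1.7]
opening: 62.1
grasp_force: 88.1
```

```bash
python3 -m inch '[[200,0,0,0.0006,0],[200,0,0,0,0],[200,0,0,0,0]]'
```

```text
time_s: 35.15
tool_pos: [627.9, -123.5, 10.4]
ee_rot: [[-0.436, 0.9, 0.0], [0.9, 0.436, -0.0], [-0.0, 0.0, -1.0]]
contact_force: [-1.7, -0.4, 2.5]
opening: 61.6
grasp_force: 88.6
```

Contact. Releasing and retreating.

```bash
python3 -m inch '[[80,0,0,0,0],[50,0,0,0,0],[20,0,0,0,0],[0,0,0,-0.003,0],[0,0,0,-0.02,0],[0,0,0,-0.05,0],[0,0,0,-0.06,0],[0,0,0.03,-0.05,0],[0,0,0,0,0],[0,0,0,0,0]]'
python3 -c "
from h import *
for c in ('top','scene'):
    im=snapshot(c); cv2.imwrite('pics/e_'+c+'.png',im[:,:,::-1])
    print(c,[[(n,q['at'],q['conf']) for q in place_of(n,c)[:1]] for n in('knob','motor','fan','supply')])
top=cv2.imread('pics/e_top.png')[195:325,160:480]; sc=cv2.imread('pics/e_scene.png')[150:310,140:460]
cv2.imwrite('pics/end.png',np.vstack([cv2.resize(top,None,fx=2,fy=2),cv2.resize(sc,None,fx=2,fy=2)]))
err(0,0,0,0)"
```

```text
time_s: 36.4
tool_pos: [654.4, -110.5, 193.6]
ee_rot: [[-0.436, 0.9, -0.0], [0.9, 0.436, -0.0], [-0.0, -0.0, -1.0]]
contact_force: [-0.3, -0.5, -1.1]
opening: 85.6
grasp_force: 0.0
top [[], [('motor', [508.3, 284.9, 1.4], 0.85)], [('fan', [508.5, -300.2, -0.8], 0.93)], []]
scene [[('knob', [496.7, -3.2, 4.9], 0.43)], [('motor', [511.6, 283.2, 7.9], 0.73)], [('fan', [511.6, -299.8, 3.6], 0.83)], [('supply', [626.3, -124.3, 5.0], 0.66)]]
t 36.9 pos [ 654.76 -110.45  193.09] yaw 25.85 d [ 384.85 -541.05  193.25] roll 0.451 F [ 0.25 -0.46  0.31] open 85.3 gf 0.0 q7 34.851250429667765
```

View pics/end.png

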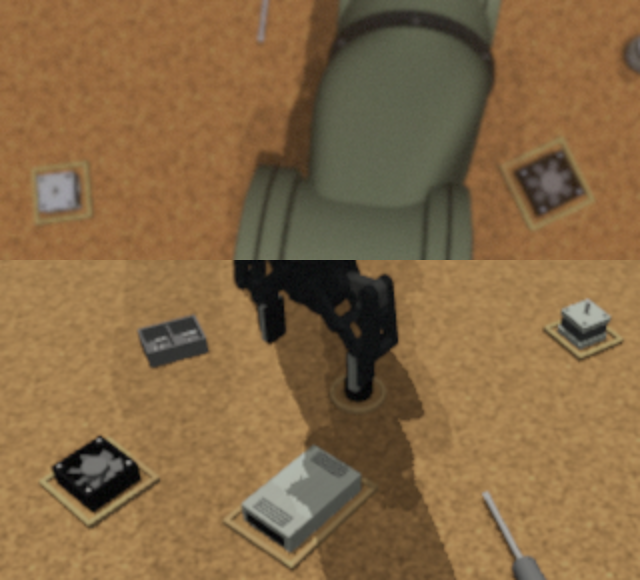

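All four parts lie inside their trays. In the scene half they sit at about (357,390) for the knob, (585,325) for the motor, (97,475) for the fan and (303,500) for the supply. The gripper is clear, about 190 mm up, so I'm handing in.

```bash
python3 -c "
from station import *
print(finish_job())"
```

```text
the job is handed in; nothing more can be done
None
```

I handed the job in at about 37 s: the final pictures show the knob, motor, fan and power supply each flat in its own tray and let go; no verdict came back, and the robot did not touch the screwdriver or the glue jar.

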